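# Shut the bead case and show it to the document camera

### The job

Press the half-open lid of the bead case with the red label down until it lies shut and level, while the case stands on the table. Then pick the shut case up and hold it still in the air in front of the document camera for a colleague to inspect: lid side up, the label 15 cm from the lens on the lens's line of sight (which slopes down), and the label end facing the lens squarely, so the case is tipped to match. Finish while still holding it there, and leave all the other things on the table where they are.

Things in the scene. Friction and masses are not known exactly. Their poses are not given: they have to be found in the camera images.
- case: the bead case to show: frosted plastic box 104 mm long (its x), 52 mm wide (y), 26 mm high, 30 mm with its hinged lid shut; 0.1 to 0.22 kg, balanced near its middle, loose on the table. Origin: centre of its underside; x towards the end with the red label, z up. Its plain rigid side walls may be gripped
- case_lid (a joint): opening angle of the case's lid, rad: 0 shut and level, starts at 0.2 to 0.5. Flat milky plate 100 x 46 x 4 mm, red strip along its free edge; hinge line at x = -50, z = 27 mm in the case's frame, free edge over the label end. Stiff hinge: stays at any angle, 1 to 1.5 N down near the free edge moves it. Shut, its top is 30 mm above the table and 3 mm in from the case's sides
- case_label (a point): centre of the red label (36 x 18 mm) on the outer face of the case's +x end: 52 mm along x and 14 mm up from the case's origin
- docam_head: fixed head of the document camera: white box with a black lens barrel, 285 mm above the table on a bent arm (foot 110 mm across, 50 mm behind the lens). Origin: centre of the lens front. The lens looks along the head's -x axis, 20 degrees below level; y is level. Shown right, the case's x, y, z axes are parallel to the head's and its label is at (-150, 0, 0) mm in the head's frame
- other_case: bystander: a like bead case with a blue label, its lid shut, 104 x 52 x 30 mm; origin at the centre of its underside
- pincushion: bystander: red tomato pincushion with green leaves, 72 mm across, 42 mm high, with pins to 55 mm; origin under its centre
- cup: bystander: white ceramic bowl, 90 mm across, 55 mm high; origin under its centre
- spool_green: bystander: wooden spool of green thread standing upright, 34 mm across, 50 mm high; origin under its centre
- spool_purple: bystander: wooden spool of purple thread standing upright, 34 mm across, 50 mm high; origin under its centre
- jar: bystander: amber glass jar with a brass cap, 68 mm across, 100 mm high; origin under its centre
- hoop: bystander: wooden embroidery hoop lying flat, 130 mm across, 11 mm high; origin under its centre

How it is judged:
On the way:
1. the lid is pressed shut and level while the case stands on the table (value of joint case_lid below 0.035 rad and height (world z) of case below 0.01 m and angle between case's own z axis and vertical below 0.1 rad), for 0.2 s.
At the end, for the whole second after the job is handed in: The shut case (lid within 0.06 rad) is held still by the fingers alone, underside over 12 cm up, label 15 cm before the lens within 2.5 cm along and across the line of sight, label end to the lens, lid up, its x and y axes within 0.2 rad of the head's (x of case_label in the frame of docam_head between -0.175 and -0.125 m and y of case_label in the frame of docam_head between -0.025 and 0.025 m and z of case_label in the frame of docam_head between -0.025 and 0.025 m and x of case in the frame of docam_head below -0.18 m and angle between the x axis of case and the x axis of docam_head, either way round below 0.2 rad and angle between the y axis of case and the y axis of docam_head, either way round below 0.2 rad and angle between case's own z axis and vertical below 0.7 rad and value of joint case_lid below 0.06 rad and height (world z) of case above 0.12 m and linear speed of case below 0.03 m/s and contact force between case and the fingers above 1 N and contact force between case and docam_head below 0.1 N); the arm keeps its last pose, push and grip.
It fails at once if another thing on the table was shifted by more than 3 cm (distance of any of other_case, pincushion, cup, spool_green, spool_purple, jar, hoop from where it was at the start of the episode above 0.03 m).
It also fails if it takes over 54 s, if anything falls off the work surface, if the arm or the gripper's body presses on something with over 40 N, if the wrist force passes 120 N, or if a joint passes its speed limit or range.

### The arm

A 6-joint arm with a two-finger parallel gripper is mounted at the origin on the work surface. World frame = base frame: x ahead of the robot, y to its left, z up, the work surface at z = 0. Lengths are in m, angles in rad, forces in N, time in s.
With the tool pointing down it reaches from about 0.225 to 0.875 m from the base axis. Payload 3.4 kg.
Tool frame: the origin (TCP) lies on the centre line of the jaws, within the pads' length; the fingertips stand 17 mm ahead of it and the grasp point (between the pads) lies 2 mm behind it (nose_length is the distance from the TCP to the fingertips, in m); z points along the fingers, y is the line along which they close (so a half turn about z gives the same grasp; the last joint's range is limited). The gripper opens to 85 mm and grips with 20 to 120 N. Pads are 22 mm wide; open, the fingers measure 114 mm over their backs; the gripper's body (76 mm by 85 mm) begins 54 mm behind the grasp point. The pads swing forward as they close: fully open they stand 13 mm farther back than shut.
Start: joints at [1.124, 0.276, 1.505, -0, 1.361, -0.121], TCP at [0.184, 0.545, 0.212] pointing down, gripper open.
Joint ranges: [-2.89, 2.89], [-0.75, 2.08], [0.22, 2.7], [-1.18, 4.32], [0.11, 2.71], [-2.7, 2.7]. Speed limits (rad/s): [2.57, 2.57, 3.14, 3.14, 3.14, 3.14].

### API

Orientations are given as a unit quaternion [w, x, y, z].
In Python, from rig import get_state, get_image, sign_off, find_in, place_of, nose_length gives the robot as it stands.
- The arm moves only by the tool apply_moves, never from a script. Its argument "deltas" is one flat list of numbers, 5 for each row, row after row: the finger opening in mm, from 0 to 85.4, then the shift along the tool's x, y, z in mm, then the turn about the tool's z in degrees. A call has 1 to 12 rows; each row is the pose to reach, as a shift and turn from the pose commanded when the call began, along the tool's axes at that moment; what a row does not reach only later rows make up. A row lasts 1/12 s, in which the tool goes at most 41.7 mm and 7.16 degrees, less where a joint would pass 70% of its speed; a pose out of reach is approached as far as the arm can. A call with a gripper value outside its range is refused whole. The fingers move at their own pace and stop on an object; "squeeze" is the grip in N (left out, the last holds). Time passes only in rows, so rows that repeat a pose let the fingers close. It gives the time, the measured TCP pose, the force, the opening and the grip force at its end, in the units of the state.
- get_state(): the state, without advancing time (a new reading comes with each control period).
- get_image(name): name is "side" or "top" or "wrist"; returns a dict with "frame" (480x640x3 uint8, red, green, blue), "K" (3x3 intrinsics, pixels), "position" and "orientation" of the camera in the world. Camera axes: x right, y down, z forward; pixel columns grow to the right and rows downward; lengths in m; the calibration is good to about 2 mm. The wrist camera is an equidistant fisheye: a pixel r from the principal point sees the ray r / f radians off the axis. A picture is of the moment at which its call begins. There is no depth.
- sign_off(): hands the job in; it is judged then, once.
Trained networks look in a picture, given as the dict that the camera call returned (one of the last four; its "shot" number tells which), for a name from the list of things; names that differ only in an ending like _2 or _b are one class to them, and where a whole thing is asked for, a point or a joint stands for the part that bears it (a point fixed in the world has none). Each returns a list of dicts, best first, with "score" (0 to 1); they miss things now and then, are a little off and sometimes report something else, mostly with a low value. They report only what shows in the picture. A call takes as long as a camera call.
- find_in(query, picture): "point" ([column, row] in pixels, amid what is visible of it).
- place_of(query, picture): "point" ([column, row] in pixels: a listed point, or the origin of a listed thing).
The state is a dict: "clock": time; "qpos": joint angles; "qd": joint speeds; "effort": joint torques, N m; "position": TCP position; "ee_rot": TCP orientation; "contact_force": force on the tool from outside, world axes, zero at the start; "moment": the same for the moment, N m; "width": finger opening in m; "gripper_force": force on a finger pad.
Only numpy, scipy, OpenCV 4.12 (cv2) and the standard library are available. Lean on these libraries where they do the work, as an engineer would, in place of code of your own. Each camera call takes 0.05 s, during which the arm holds its last target. There are 200 camera calls.

## Working session

There is one attempt and no reset: what is moved stays moved. The work goes in short steps, Python scripts to look and compute and a tool call to move; the robot and the scene stay as the last step left them, time stands still between calls to the robot, and variables do not carry over. Pictures are saved under pics/ and viewed, at most 10 in all, crops included, and the job is handed in when it is done.

Besides the shell and the picture viewer there is one more tool, called after "Emit:" by a JSON object that holds its "op" and its "data". apply_moves: Moves the arm, as the interface text tells. Its arguments: {"type":"object","properties":{"deltas":{"type":"array"},"squeeze":{"type":"number"}},"required":["deltas"]}

```bash
ls; mkdir -p pics
cat > h.py <<'E'
import numpy as np, cv2
from scipy.spatial.transform import Rotation as R
from rig import *
def rot(q): return R.from_quat([q[1],q[2],q[3],q[0]])
def ray(im,p):
    K=np.array(im["K"]);d=np.array([(p[0]-K[0,2])/K[0,0],(p[1]-K[1,2])/K[1,1],1.])
    return rot(im["orientation"]).apply(d/np.linalg.norm(d)),np.array(im["position"])
def atz(im,p,z):
    d,o=ray(im,p);return o+d*(z-o[2])/d[2]
def proj(im,P):
    K=np.array(im["K"]);c=rot(im["orientation"]).inv().apply(np.atleast_2d(P)-np.array(im["position"]))
    return np.c_[c[:,0]/c[:,2]*K[0,0]+K[0,2],c[:,1]/c[:,2]*K[1,1]+K[1,2]]
def save(im,n): cv2.imwrite("pics/"+n,im["frame"][:,:,::-1])
def tri(a,pa,b,pb):
    d1,o1=ray(a,pa);d2,o2=ray(b,pb)
    s=np.linalg.lstsq(np.c_[d1,-d2],o2-o1,rcond=None)[0]
    p,q=o1+s[0]*d1,o2+s[1]*d2
    return (p+q)/2,np.linalg.norm(p-q)
E
python3 - <<'E'
from h import *
np.set_printoptions(precision=4,suppress=True)
s=get_image("side");t=get_image("top");save(s,"s0.png");save(t,"t0.png")
for n in ["case","case_lid","case_label","docam_head","other_case","pincushion","cup","spool_green","spool_purple","jar","hoop"]:
    o=[]
    for im in(s,t):
        r=place_of(n,im) if n!="case_lid" else find_in(n,im)
        o.append(r[0] if r else None); print(n,[(np.round(x["point"],1),round(x["score"],2)) for x in r[:3]])
    if all(o): print("   tri",*tri(s,o[0]["point"],t,o[1]["point"]))
    if o[1]: print("   top z0",atz(t,o[1]["point"],0))
print(s["position"],s["orientation"],t["position"],t["orientation"],nose_length,get_state())
E
```

```text
pics
case [(array([270.3, 426.7]), 0.67), (array([306.6, 337.5]), 0.62)]
case [(array([360.7, 275.5]), 0.89)]
   tri [ 0.4819 -0.1441 -0.2334] 0.10743119162471054
   top z0 [ 0.521  -0.1289  0.    ]
case_lid [(array([305.5, 321.6]), 0.88)]
case_lid [(array([366.3, 277. ]), 0.92)]
   tri [ 0.5168 -0.1388  0.0478] 0.0041396065073135025
   top z0 [ 0.5175 -0.1432  0.    ]
case_label [(array([330.4, 332.8]), 0.9)]
case_label [(array([365.3, 257.3]), 0.84)]
   tri [ 0.5708 -0.1403  0.0061] 0.007177133555685081
   top z0 [ 0.5679 -0.1401  0.    ]
docam_head [(array([326.7, 148.9]), 0.62), (array([263.6, 295.6]), 0.39)]
docam_head []
other_case [(array([264.9, 293.3]), 0.81)]
other_case [(array([282.4, 293.6]), 0.55)]
   tri [ 0.4713  0.0692 -0.0046] 0.00212011382208132
   top z0 [0.4702 0.069  0.    ]
pincushion [(array([352.3, 309.3]), 0.57), (array([261.9, 295.7]), 0.54)]
pincushion [(array([334.7, 220.6]), 0.56)]
   tri [ 0.6591 -0.0591 -0.0043] 0.00650901701130023
   top z0 [ 0.6616 -0.0597  0.    ]
cup [(array([408.6, 364.3]), 0.98)]
cup [(array([413.9, 209.7]), 0.92), (array([167.5, 
[... 578 characters left out ...]
5 -0.1249 -0.0075] 0.00038264293833981285
   top z0 [ 0.7835 -0.1243  0.    ]
hoop []
hoop []
[ 0.2755 -1.0354  0.7468] [-0.5047  0.8511 -0.1264  0.0703] [ 0.4513 -0.0301  1.1243] [-0.0502  0.7141 -0.6966  0.0471] 0.017 {'clock': 1.2, 'qpos': array([ 1.124 ,  0.2759,  1.5049,  0.    ,  1.3607, -0.121 ]), 'qd': array([ 0.0019, -0.0015, -0.0001, -0.0022,  0.0001,  0.0016]), 'effort': array([  0.0008, -41.6674, -24.61  ,   0.0001,   0.0003,   0.    ]), 'position': array([0.1841, 0.5448, 0.2123]), 'ee_rot': array([0.    , 0.1622, 0.9868, 0.    ]), 'contact_force': array([-0.1652, -0.3528,  0.3551]), 'moment': array([-0.0174, -0.022 , -0.0209]), 'gripper_force': 0.0, 'width': 0.08558983875014593}
```

View pics/s0.png

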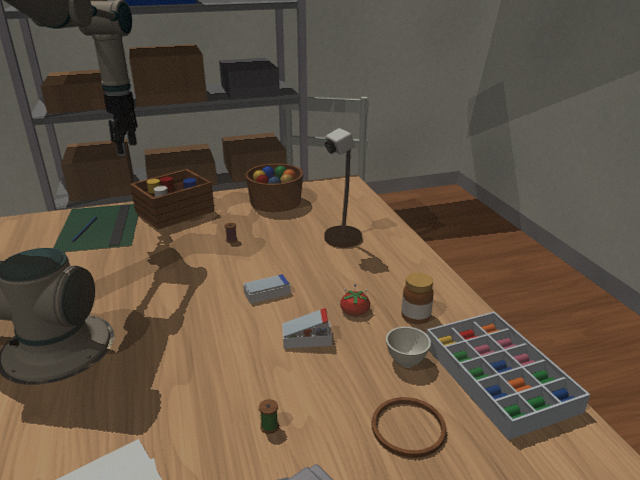

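View pics/t0.png

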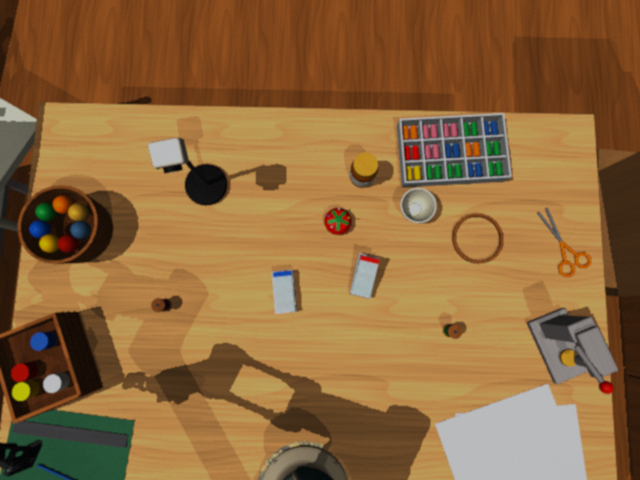

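The side view shows the half-open red case at about (307,335), with the docam lens at (329,146) and its foot at (343,236). In the top view the case is at (366,275), the head at (167,153) with its lens at (173,169), and the foot at (207,184). I'll make enlarged crops to measure from.

Run:
```python
import cv2,numpy as np
s=cv2.imread("pics/s0.png");t=cv2.imread("pics/t0.png")
def c(i,x,y,w,h):
    o=cv2.resize(i[y:y+h,x:x+w],(400,300),interpolation=cv2.INTER_CUBIC)
    for k in range(0,w,10): cv2.putText(o,str(x+k),(int(k*400/w),8),0,.3,(255,255,255)); cv2.line(o,(int(k*400/w),10),(int(k*400/w),14),(0,255,255))
    for k in range(0,h,10): cv2.putText(o,str(y+k),(0,int(k*300/h)+4),0,.3,(255,255,255)); cv2.line(o,(20,int(k*300/h)),(24,int(k*300/h)),(0,255,255))
    return o
cv2.imwrite("pics/c0.png",np.vstack([np.hstack([c(t,325,245,80,60),c(s,270,300,80,60)]),np.hstack([c(t,140,130,100,75),c(s,300,120,60,45)])]))
```

```text
(no output)
```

View pics/c0.png

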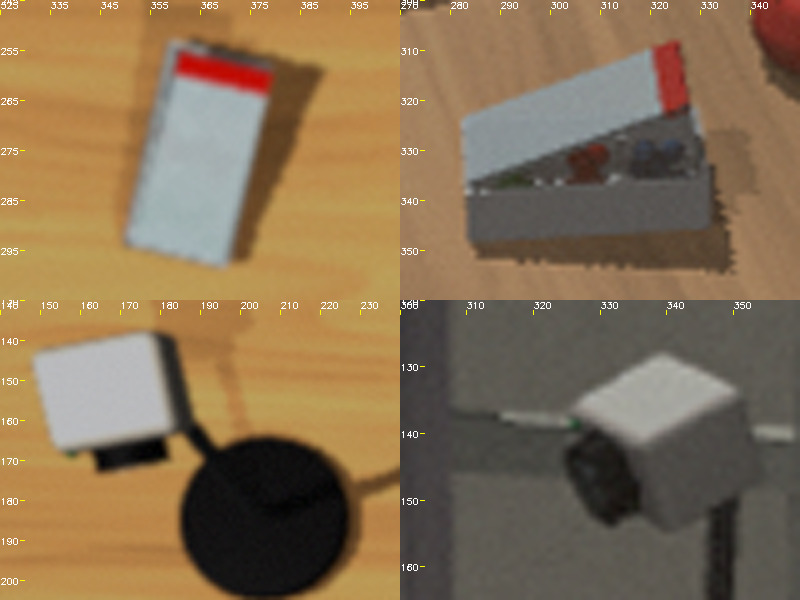

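The crops show the box and lid corners and the lens front (top about (173,171), side about (328.5,146.5)) clearly enough for a model fit.

Run:
```python
from h import *
from scipy.optimize import least_squares
np.set_printoptions(precision=4,suppress=True)
s=get_image("side");t=get_image("top")
def lid(a,u,y,v=2): # u from hinge, v up
    return [-50+u*np.cos(a)-v*np.sin(a),y,27+u*np.sin(a)+v*np.cos(a)]
def pts(p):
    x,y,w,a=p; r=R.from_euler('z',w)
    T=[lid(a,100,23,3),lid(a,100,-23,3),[-52,26,24],[-52,-26,24]]
    S=[lid(a,0,23,3),lid(a,100,23,3),lid(a,100,-23,3),[-52,-26,0],[52,-26,0],[52,-26,26]]
    f=lambda L:r.apply(np.array(L)/1000)+[x,y,0]
    return np.vstack([proj(t,f(T)),proj(s,f(S))])
obs=np.array([[360.6,255.4],[379.4,259.6],[350.4,294],[370.6,298.4],[282.4,324.4],[325.6,308.4],[328,321.6],[284,348.4],[332,345.6],[332.4,333.6]])
f=least_squares(lambda p:(pts(p)-obs).ravel(),[.52,-.14,-.2,.35],loss='soft_l1')
print("case",f.x);print((pts(f.x)-obs).round(1).tolist())
# other case from top: lid corners
print("foot",atz(t,[206.5,184],.0),atz(t,[206.5,184],.012),atz(s,[343.5,236.5],.01))
L,e=tri(s,[328.5,146.5],t,[173,171]);print("lens",L,e,"top@.285",atz(t,[173,171.5],.285),"side@.285",atz(s,[328.5,146.5],.285))
c=[atz(t,p,.31)for p in([148,143],[177,138],[153.5,168],[183,163])]
print("box",c); 
for a,b in((0,1),(2,3)): d=c[a]-c[b];print("yaw of y axis: ",np.degrees(np.arctan2(-d[0],d[1])),np.linalg.norm(d))
for a,b in((0,2),(1,3)): d=c[a]-c[b];print("yaw of x axis: ",np.degrees(np.arctan2(d[1],d[0])),np.linalg.norm(d))
```

```text
case [ 0.5204 -0.1379 -0.1833  0.3136]
[[0.3, -0.9], [0.1, -1.2], [0.4, -0.4], [0.8, -0.4], [-0.5, -1.3], [-0.3, 0.1], [0.0, -0.3], [-0.8, 0.0], [-0.3, -0.9], [-0.6, 1.5]]
foot [0.751  0.2789 0.    ] [0.7478 0.2756 0.012 ] [0.7484 0.2678 0.01  ]
lens [0.7002 0.2676 0.2862] 0.0017174121089547955 top@.285 [0.6987 0.2681 0.285 ] side@.285 [0.7023 0.2713 0.285 ]
box [array([0.7468, 0.3114, 0.31  ]), array([0.7582, 0.2562, 0.31  ]), array([0.6973, 0.297 , 0.31  ]), array([0.7086, 0.2412, 0.31  ])]
yaw of y axis:  11.646225087536827 0.056421059250647665
yaw of y axis:  11.400239652363569 0.05691303995828681
yaw of x axis:  16.281029846907515 0.051551320701122325
yaw of x axis:  16.800650360980157 0.05183670674061515
```

Fit result: case at (0.520, -0.138), yaw -10.5°, lid at 0.31 rad. The lens is at (0.700, 0.268), with head yaw about 11°. The moves can't tilt the tool, so the 20° tip has to come from pivoting the case in the pads; the rear end of `other_case` can serve as a 30 mm step. Pressing the lid comes first.

Emit:
{"op": "apply_moves", "data": {"deltas": [0,-24,-22,4,-0.3,0,-60,-56,9,-0.9,0,-96,-90,15,-1.5,0,-132,-124,21,-2,0,-168,-158,27,-2.5,0,-204,-192,33,-3,0,-240,-226,39,-3.5,0,-276,-260,44,-4,0,-312,-294,50,-4.5,0,-348,-328,56,-5,0,-384,-362,62,-5.5,0,-410,-386,66,-6], "squeeze": 20}}

```text
clock: 2.3
position: [0.414, 0.1124, 0.1553]
ee_rot: [0.001, 0.11, 0.994, 0.0]
contact_force: [1.0, 1.0, 0.3]
width: 0.0001
gripper_force: 0.0
```

Emit:
{"op": "apply_moves", "data": {"deltas": [0,-34,-32,5,-0.5,0,-68,-63,11,-1,0,-102,-95,16,-1.5,0,-132,-122,21,-2,0,-150,-140,25,-2.2,0,-159,-148,26,-2.2,0,-159,-148,26,-2.2]}}

```text
clock: 2.88
position: [0.5381, -0.0681, 0.1285]
ee_rot: [0.0, 0.093, 0.996, -0.0]
contact_force: [-0.1, 0.2, -0.4]
width: -0.0001
gripper_force: 0.0
```

```bash
cat > d.py <<'E'
from h import *
import sys
np.set_printoptions(precision=4,suppress=True)
def to(x,y,z,yaw,st=None):
    "deltas so that tool y is along case y for case yaw [deg]"
    st=st or get_state(); r=rot(st["ee_rot"])
    d=r.inv().apply(np.array([x,y,z])-st["position"])*1000
    ty=r.apply([0,1,0]); a=np.degrees(np.arctan2(ty[1],ty[0])); e=(yaw+90-a+90)%180-90
    print("pos",st["position"],"F",st["contact_force"],"w",st["width"],"delta",d.round(1),"turn",round(-e,2),"q",st["qpos"],"t",st["clock"])
if __name__=="__main__": to(*map(float,sys.argv[1:5]))
E
python3 d.py 0.5519 -0.1437 0.052 -10.5
```

```text
pos [ 0.5381 -0.0681  0.1285] F [-0.1426  0.1879 -0.4222] w -0.00011842385041222125 delta [-27.5 -71.7  76.5] turn -0.18 q [-0.2537  0.288   1.7076 -0.0006  1.145  -1.6378] t 2.8833
```

Emit:
{"op": "apply_moves", "data": {"deltas": [0,-14,-36,2,0,0,-27,-70,6,0,0,-27.5,-71.7,24,0,0,-27.5,-71.7,38,0,0,-27.5,-71.7,48,0,0,-27.5,-71.7,56,0,0,-27.5,-71.7,63,0,0,-27.5,-71.7,69,0,0,-27.5,-71.7,75,0,0,-27.5,-71.7,80,0,0,-27.5,-71.7,82,0,0,-27.5,-71.7,82,0]}}

```text
clock: 3.88
position: [0.5499, -0.1403, 0.0467]
ee_rot: [-0.0, 0.091, 0.996, 0.0]
contact_force: [0.0, 0.2, -0.4]
width: 0.0002
gripper_force: 0.0
```

```bash
python3 d.py 0.5519 -0.1437 0.044 -10.5
python3 - <<'E'
from h import *
s=get_image("side");t=get_image("top")
c=lambda i,x,y:cv2.resize(i["frame"][y:y+60,x:x+80],(400,300),interpolation=2)
cv2.imwrite("pics/c1.png",np.hstack([c(t,325,245),c(s,270,300)])[:,:,::-1])
E
```

```text
pos [ 0.5499 -0.1403  0.0467] F [ 0.0437  0.1834 -0.4368] w 0.00015188339199345748 delta [-2.6 -3.   2.7] turn 0.04 q [-0.3724  0.4048  1.7589  0.0001  0.9786 -1.7608] t 3.8833
```

View pics/c1.png

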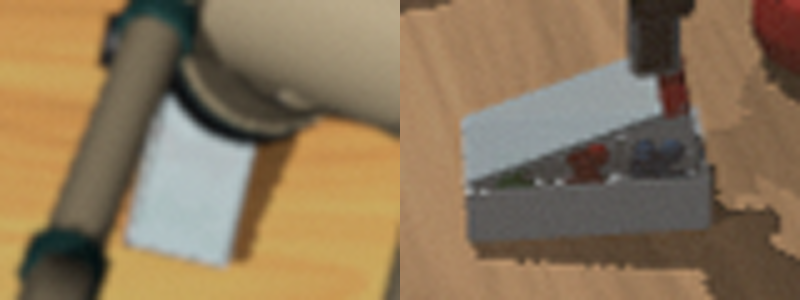

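Run:
```python
from h import *
s=get_image("side");save(s,"s2.png");st=get_state();p=st["position"]
print(p,proj(s,[p,p-[0,0,.017],[p[0],p[1],.06],[p[0],p[1],.03]]))
```

```text
[ 0.55044575 -0.14061472  0.0474741 ] [[319.89050444 319.47362932]
 [319.91041051 325.84628882]
 [319.87565642 314.7202349 ]
 [319.91096164 326.02272826]]
```

View pics/s2.png

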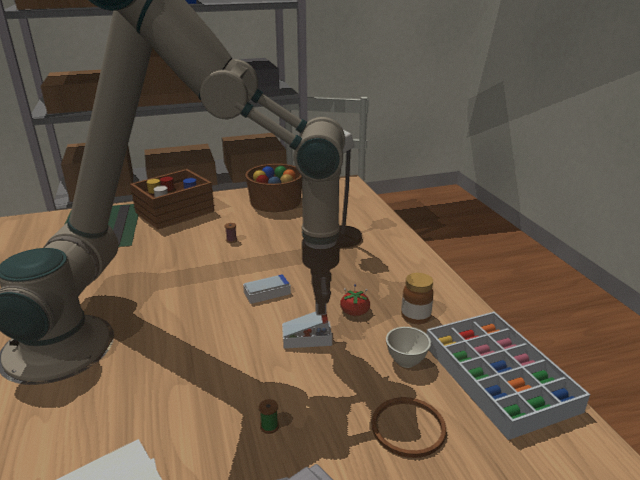

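Run:
```python
from h import *
s=get_image("side");t=get_image("top");w=get_image("wrist");st=get_state();p=st["position"]
P0=np.array([.1841,.5448,.2123])
print(proj(s,[P0,P0-[0,0,.017],P0+[0,0,.056]]), p, st["contact_force"],st["moment"],st["effort"])
a=cv2.resize(cv2.imread("pics/s0.png")[100:175,75:175],(400,300),interpolation=2)
b=cv2.resize(s["frame"][255:345:,260:380,::-1],(400,300),interpolation=2)
cv2.imwrite("pics/c2.png",np.vstack([np.hstack([a,b]),np.hstack([cv2.resize(w["frame"][:,:,::-1],(400,300)),cv2.resize(t["frame"][200:320,290:450,::-1],(400,300))])]))
```

```text
[[128.99281853 159.4733816 ]
 [129.99995823 165.02844217]
 [125.5994311  140.75654139]] [ 0.5503471  -0.1406435   0.04748762] [ 0.37735956 -0.28403736  0.48832977] [-0.02434352  0.0062224  -0.03869396] [ 1.17502618e-02 -4.40294230e+01 -1.94654435e+01  9.67118503e-04
 -3.07653696e-03  6.02797854e-05]
```

View pics/c2.png

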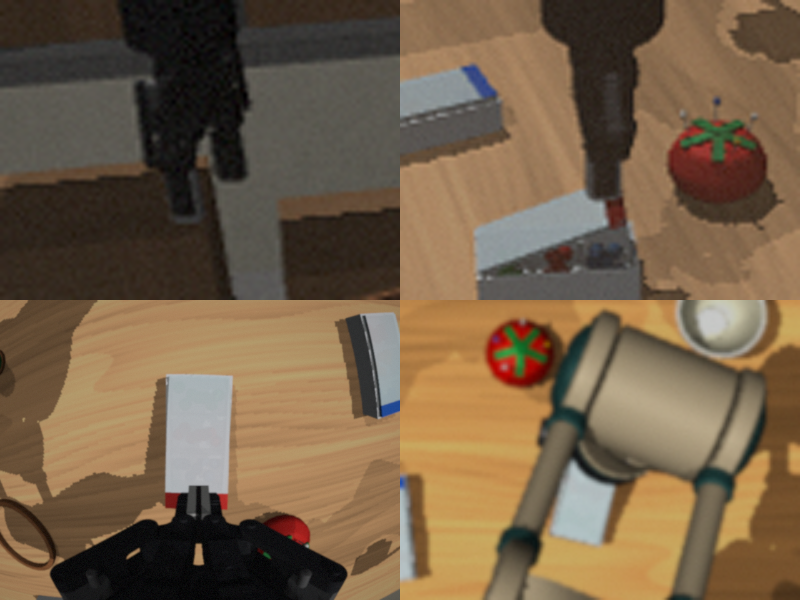

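The image puts the fingertips at z about 58 mm, just above the lid. That is about 28 mm higher than the reported TCP implies, and no force shows yet. I'll go down on force feedback.

Emit:
{"op": "apply_moves", "data": {"deltas": [0,0,0,3,0,0,0,0,6,0,0,0,0,9,0,0,0,0,12,0,0,0,0,12,0]}}

```text
clock: 4.6
position: [0.5497, -0.1404, 0.0344]
ee_rot: [-0.001, 0.091, 0.996, 0.0]
contact_force: [-0.4, -0.2, -0.4]
width: -0.0003
gripper_force: 0.0
```

Emit:
{"op": "apply_moves", "data": {"deltas": [0,0,0,3,0,0,0,0,6,0,0,0,0,8,0,0,0,0,8,0]}}

```text
clock: 4.93
position: [0.5497, -0.1404, 0.0266]
ee_rot: [-0.0, 0.091, 0.996, 0.0]
contact_force: [-1.3, -0.1, 1.0]
width: 0.0
gripper_force: 0.0
```

Run:
```python
from h import *
s=get_image("side");w=get_image("wrist");st=get_state();print(st["position"],st["contact_force"])
b=cv2.resize(s["frame"][275:365,260:380,::-1],(400,300),interpolation=2)
cv2.imwrite("pics/c3.png",np.hstack([b,cv2.resize(w["frame"][:,:,::-1],(400,300))]))
```

```text
[ 0.54963894 -0.14032487  0.02679494] [ 0.80047811 -0.2074715  -0.27593685]
```

View pics/c3.png

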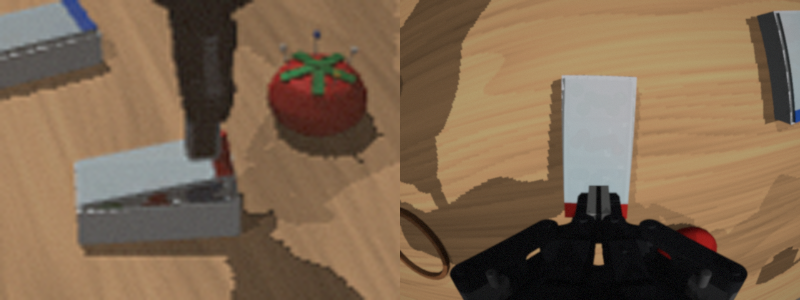

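The lid is following the fingers down and is now roughly half closed. I'll keep pressing.

Emit:
{"op": "apply_moves", "data": {"deltas": [0,0,0,2,0,0,0,0,4,0,0,0,0,6,0,0,0,0,6,0]}}

```text
clock: 5.37
position: [0.5501, -0.1405, 0.0208]
ee_rot: [-0.0, 0.091, 0.996, 0.0]
contact_force: [-0.2, 0.4, 0.5]
width: -0.0006
gripper_force: 0.1
```

Emit:
{"op": "apply_moves", "data": {"deltas": [0,0,0,1,0,0,0,0,2,0,0,0,0,3,0,0,0,0,3,0]}}

```text
clock: 5.7
position: [0.5501, -0.1405, 0.018]
ee_rot: [0.0, 0.091, 0.996, 0.0]
contact_force: [0.3, 0.4, 0.8]
width: -0.0
gripper_force: 0.2
```

Emit:
{"op": "apply_moves", "data": {"deltas": [0,0,0,1,0,0,0,0,2,0,0,0,0,2,0]}}

```text
clock: 5.95
position: [0.5501, -0.1405, 0.016]
ee_rot: [0.0, 0.091, 0.996, 0.0]
contact_force: [0.5, 0.2, -0.1]
width: 0.0003
gripper_force: 0.3
```

Emit:
{"op": "apply_moves", "data": {"deltas": [0,0,0,1,0,0,0,0,2,0,0,0,0,2,0]}}

```text
clock: 6.2
position: [0.55, -0.1405, 0.014]
ee_rot: [-0.0, 0.091, 0.996, 0.0]
contact_force: [0.2, 0.3, 0.1]
width: -0.0
gripper_force: 0.2
```

Run:
```python
from h import *
s=get_image("side");w=get_image("wrist");st=get_state();print(st["position"],st["contact_force"])
b=cv2.resize(s["frame"][275:365,260:380,::-1],(400,300),interpolation=2)
cv2.imwrite("pics/c4.png",np.hstack([b,cv2.resize(w["frame"][:,:,::-1],(400,300))]))
```

```text
[ 0.54976388 -0.1403919   0.01393435] [ 0.64131513 -0.21255335  0.37526658]
```

Emit:
{"op": "apply_moves", "data": {"deltas": [0,0,0,1,0,0,0,0,2,0,0,0,0,2,0]}}

```text
clock: 6.55
position: [0.5499, -0.1404, 0.0119]
ee_rot: [-0.0, 0.091, 0.996, 0.0]
contact_force: [-0.3, -0.6, 0.2]
width: -0.0001
gripper_force: 0.0
```

Emit:
{"op": "apply_moves", "data": {"deltas": [0,0,0,1,0,0,0,0,2,0,0,0,0,2,0]}}

```text
clock: 6.8
position: [0.55, -0.1405, 0.0107]
ee_rot: [-0.0, 0.091, 0.996, 0.0]
contact_force: [-0.9, -0.0, 5.3]
width: 0.0003
gripper_force: 2.7
```

Emit:
{"op": "apply_moves", "data": {"deltas": [0,0,0,1,0,0,0,0,1.5,0,0,0,0,1.5,0,0,0,0,1.5,0,0,0,0,1.5,0]}}

```text
clock: 7.22
position: [0.55, -0.1405, 0.0102]
ee_rot: [0.0, 0.091, 0.996, -0.0]
contact_force: [-3.7, 0.8, 11.7]
width: 0.0
gripper_force: 6.0
```

Run:
```python
from h import *
s=get_image("side");w=get_image("wrist");st=get_state();print(st["position"],st["contact_force"])
b=cv2.resize(s["frame"][275:365,260:380,::-1],(400,300),interpolation=2)
cv2.imwrite("pics/c5.png",np.hstack([b,cv2.resize(w["frame"][:,:,::-1],(400,300))]))
```

```text
[ 0.55000095 -0.1404713   0.01023004] [-2.58100513  0.11990589 11.89931742]
```

View pics/c5.png

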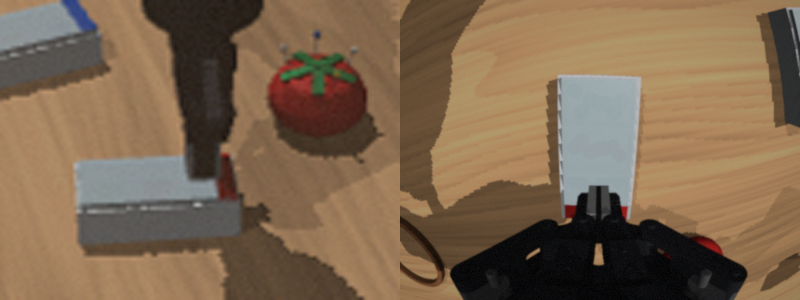

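The lid is shut and level, at 12 N with the case still flat. Contact shows the true height is about 36 mm above the reported value, so I'll use that from here. Next: open, move back to the case centre, and go down over the side walls.

Emit:
{"op": "apply_moves", "data": {"deltas": [0,0,0,-10,0,85,0,0,-35,0,85,0,0,-55,0,85,15,-1,-60,0,85,29,-3,-60,0,85,29.6,-3,-60,0,85,29.6,-3,-60,0,85,29.6,-3,-60,0]}}

```text
clock: 7.98
position: [0.5211, -0.1382, 0.0686]
ee_rot: [0.0, 0.091, 0.996, 0.0]
contact_force: [0.2, -0.2, -0.6]
width: 0.0831
gripper_force: 0.0
```

```bash
python3 d.py 0.5204 -0.1379 -0.014 -10.5;python3 - <<'E'
from h import *
w=get_image("wrist");s=get_image("side");t=get_image("top")
print([place_of("case",i)[:2] for i in (w,s,t)],place_of("case_label",s)[:1],w["K"],w["position"],w["orientation"])
b=cv2.resize(s["frame"][275:365,260:380,::-1],(400,300),interpolation=2)
c=cv2.resize(t["frame"][220:325,240:380,::-1],(400,300),interpolation=2)
cv2.imwrite("pics/c6.png",np.vstack([np.hstack([b,c]),np.hstack([cv2.resize(w["frame"][:,:,::-1],(400,300)),np.zeros((300,400,3),np.uint8)])]))
E
```

```text
pos [ 0.5211 -0.1382  0.0686] F [ 0.2011 -0.1886 -0.6317] w 0.08313138507508552 delta [ 0.8  0.2 82.6] turn 0.02 q [-0.3886  0.3434  1.7961  0.0003  1.0013 -1.7767] t 7.9833
[[{'point': [320.2, 241.8], 'score': 0.8}], [{'point': [306.8, 340.1], 'score': 0.61}], [{'point': [360.2, 276.1], 'score': 0.72}, {'point': [285.9, 294.9], 'score': 0.38}]] [{'point': [329.2, 334.8], 'score': 0.76}] [[371.64829954   0.         317.41163654]
 [  0.         371.64829954 240.65986595]
 [  0.           0.           1.        ]] [ 0.43917323 -0.12322362  0.22999779] [0.12511228 0.75792809 0.63163636 0.10453434]
```

View pics/c6.png

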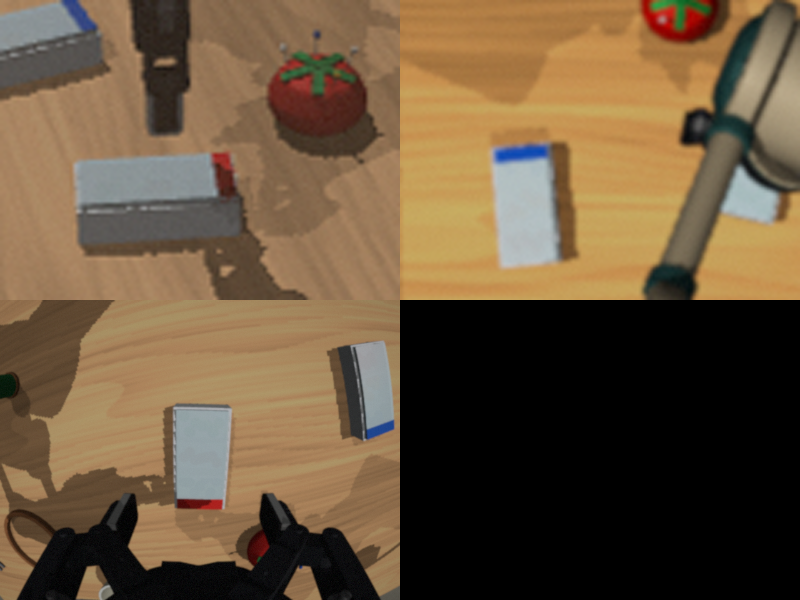

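The lid is shut, the fingers straddle the case (wrist view: case at about (201,457), fingers centred either side), and `other_case` spans about (272-297, 271-313) in the top view. Descending to grip.

Emit:
{"op": "apply_moves", "data": {"deltas": [85,0.5,0,20,0,85,0.5,0,40,0,85,0.5,0,52,0,85,0.5,0,62,0,85,0.5,0,70,0,85,0.5,0,76,0,85,0.5,0,76,0]}}

```text
clock: 8.92
position: [0.5194, -0.1378, -0.0084]
ee_rot: [-0.001, 0.091, 0.996, 0.0]
contact_force: [0.4, -0.0, -0.1]
width: 0.0851
gripper_force: 0.0
```

```bash
python3 d.py 0.5204 -0.1379 -0.014 -10.5;python3 - <<'E'
from h import *
np.set_printoptions(precision=4,suppress=True)
s=get_image("side");t=get_image("top")
c=[atz(t,p,.03) for p in([272.6,271.8],[292.5,270.8],[275,313.5],[297,311.7])];print(np.array(c),np.mean(c,0))
d=(c[0]+c[1]-c[2]-c[3])/2;print(np.linalg.norm(d),np.degrees(np.arctan2(d[1],d[0])))
cv2.imwrite("pics/c7.png",cv2.resize(s["frame"][255:365,240:380,::-1],(800,600),interpolation=2))
E
```

```text
pos [ 0.5194 -0.1378 -0.0084] F [ 0.38   -0.0162 -0.1198] w 0.08506990373998895 delta [-1.   0.   5.6] turn 0.03 q [-0.3888  0.4385  1.8845  0.0001  0.8204 -1.777 ] t 8.9167
[[0.5229 0.0927 0.03  ]
 [0.5266 0.0433 0.03  ]
 [0.4208 0.0827 0.03  ]
 [0.4265 0.0289 0.03  ]] [0.4742 0.0619 0.03  ]
0.10181528473035838 6.877563406507077
```

Emit:
{"op": "apply_moves", "data": {"deltas": [85,0,0,4,0,85,0,0,8,0,60,0,0,8,0,50,0,0,8,0,40,0,0,8,0,40,0,0,8,0,40,0,0,8,0,40,0,0,8,0,40,0,0,8,0], "squeeze": 25}}

```text
clock: 9.77
position: [0.5202, -0.138, -0.0151]
ee_rot: [0.0, 0.091, 0.996, 0.0]
contact_force: [0.5, 0.1, 2.9]
width: 0.0515
gripper_force: 27.3
```

Emit:
{"op": "apply_moves", "data": {"deltas": [40,0,0,-4,0,40,0,0,-10,0,40,0,0,-20,0,40,0,0,-32,0,40,0,0,-46,0,40,0,0,-56,0,40,0,0,-60,0,40,0,0,-60,0]}}

```text
clock: 10.43
position: [0.5208, -0.1383, 0.0461]
ee_rot: [0.001, 0.091, 0.996, -0.0]
contact_force: [-0.3, -0.2, -2.1]
width: 0.0513
gripper_force: 26.9
```

```bash
python3 d.py 0.385 0.051 0.05 7;python3 - <<'E'
from h import *
s=get_image("side");t=get_image("top")
for n in("case","case_label"):
  a=place_of(n,s);b=place_of(n,t);print(n,a[:2],b[:2]); 
  if a and b: print(tri(s,a[0]["point"],t,b[0]["point"]))
cv2.imwrite("pics/c8.png",cv2.resize(s["frame"][255:365,240:380,::-1],(800,600),interpolation=2))
E
```

```text
pos [ 0.5208 -0.1383  0.0461] F [-0.3312 -0.1691 -2.0595] w 0.05128933714909943 delta [168.  161.5  -4.5] turn -17.47 q [-0.3888  0.368   1.8258  0.0001  0.9449 -1.777 ] t 10.4333
case [{'point': [302.0, 317.1], 'score': 0.77}] [{'point': [364.5, 276.9], 'score': 0.55}]
(array([ 0.51366111, -0.13301302,  0.05654567]), np.float64(0.001395349957080906))
case_label [{'point': [330.2, 311.3], 'score': 0.65}] []
```

The case is held and lifted (about 2 N of load, lid shut). I'll carry it to the rear end of `other_case`.

Emit:
{"op": "apply_moves", "data": {"deltas": [40,8,8,0,-1,40,25,24,0,-3,40,45,43,0,-5,40,65,63,0,-7,40,85,82,0,-9,40,105,101,0,-11,40,125,120,0,-13,40,145,139,0,-15,40,158,152,0,-16.5,40,165,159,0,-17.5,40,168,161.5,0,-17.5,40,168,161.5,0,-17.5]}}

```text
clock: 11.73
position: [0.3837, 0.0518, 0.0447]
ee_rot: [0.0, -0.062, 0.998, -0.0]
contact_force: [0.1, -0.2, -1.6]
width: 0.0516
gripper_force: 26.9
```

```bash
python3 d.py 0.3857 0.0511 0.018 7;python3 - <<'E'
from h import *
s=get_image("side");t=get_image("top")
for n in("case","case_label","other_case"):
  a=place_of(n,s);b=place_of(n,t);print(n,a[:2],b[:2]); 
E
```

```text
pos [0.3837 0.0518 0.0447] F [ 0.0865 -0.1534 -1.6101] w 0.05163395609147934 delta [-1.9 -0.9 26.7] turn 0.11 q [-0.046   0.1765  2.1343 -0.0001  0.8306 -1.7407] t 11.7333
case [{'point': [228.5, 280.9], 'score': 0.88}] [{'point': [283.8, 328.9], 'score': 0.52}]
case_label [{'point': [248.3, 271.7], 'score': 0.68}] [{'point': [414.5, 208.7], 'score': 0.74}, {'point': [282.8, 308.6], 'score': 0.56}]
other_case [{'point': [266.1, 296.0], 'score': 0.93}] [{'point': [287.1, 292.7], 'score': 0.62}]
```

Emit:
{"op": "apply_moves", "data": {"deltas": [40,-1,-0.5,6,0,40,-2,-1,14,0,40,-2,-1,21,0,40,-2,-1,26,0,40,-2,-1,29,0,40,-2,-1,31,0,40,-2,-1,33,0,40,-2,-1,33,0], "squeeze": 20}}

```text
clock: 12.8
position: [0.3847, 0.0505, 0.0114]
ee_rot: [-0.001, -0.062, 0.998, -0.0]
contact_force: [-2.5, -0.4, 2.2]
width: 0.0514
gripper_force: 26.8
```

Emit:
{"op": "apply_moves", "data": {"deltas": [40,0,0,1,0,40,0,0,2,0,40,0,0,3,0,40,0,0,3,0]}}

```text
clock: 13.13
position: [0.3844, 0.0505, 0.0086]
ee_rot: [-0.001, -0.062, 0.998, -0.0]
contact_force: [-5.4, -1.5, 5.5]
width: 0.0512
gripper_force: 27.5
```

```bash
cat > v.py <<'E'
from h import *
s=get_image("side");t=get_image("top");st=get_state();print(st["position"],st["contact_force"],st["gripper_force"],st["clock"])
for n in("case","case_label","other_case"):
  a=place_of(n,s);b=place_of(n,t);print(n,[(np.round(x["point"],1),round(x["score"],2)) for x in a[:2]],[(np.round(x["point"],1),round(x["score"],2)) for x in b[:2]])
cv2.imwrite("pics/v%.1f.png"%st["clock"],cv2.resize(s["frame"][240:330,190:310,::-1],(800,600),interpolation=2))
E
python3 v.py
```

```text
[0.3847094  0.0505953  0.00865858] [-3.88004171 -0.56693992  4.6462414 ] 27.338723838329315 13.2333
case [(array([228.1, 294.4]), 0.67)] [(array([286.7, 327.9]), 0.45)]
case_label [(array([248.6, 282.1]), 0.9)] [(array([284.9, 308.4]), 0.52)]
other_case [(array([266.1, 295.4]), 0.66)] []
```

Emit:
{"op": "apply_moves", "data": {"deltas": [40,0,0,1,0,40,0,0,2,0,40,0,0,3,0,40,0,0,3,0]}}

```text
clock: 13.87
position: [0.3855, 0.0506, 0.0056]
ee_rot: [-0.001, -0.061, 0.998, 0.0]
contact_force: [-3.9, -1.0, 4.9]
width: 0.0517
gripper_force: 27.9
```

```bash
python3 v.py
```

```text
[0.38550078 0.05061892 0.00555785] [-5.23652478 -1.02854677  5.11912034] 27.827762067317963 13.9667
case [(array([232. , 295.7]), 0.73), (array([412.6, 315.6]), 0.16)] [(array([286.9, 327. ]), 0.74)]
case_label [(array([252.6, 283.2]), 0.73)] [(array([362.5, 173.6]), 0.67), (array([286.2, 308.6]), 0.48)]
other_case [(array([264.5, 293.2]), 0.93)] [(array([283. , 292.1]), 0.87)]
```

Emit:
{"op": "apply_moves", "data": {"deltas": [40,0,0,1,0,40,0,0,2,0,40,0,0,3,0,40,0,0,4,0,40,0,0,4,0]}}

```text
clock: 14.68
position: [0.3859, 0.0506, 0.0016]
ee_rot: [-0.0, -0.061, 0.998, 0.0]
contact_force: [-4.0, -0.8, 5.4]
width: 0.0516
gripper_force: 28.4
```

```bash
python3 v.py
```

```text
[0.38587402 0.05058043 0.00162441] [-4.56779594 -0.91623773  3.67753749] 28.348758816719055 14.7833
case [(array([233.4, 293.9]), 0.58)] [(array([284.3, 328.4]), 0.78), (array([363.2, 174.5]), 0.61)]
case_label [(array([251.5, 280. ]), 0.79)] [(array([283.2, 308.8]), 0.52)]
other_case [(array([267.5, 294.6]), 0.76), (array([329.2, 144.1]), 0.34)] [(array([285.3, 291.2]), 0.78)]
```

Emit:
{"op": "apply_moves", "data": {"deltas": [40,0,0,1,0,40,0,0,2,0,40,0,0,2,0]}}

```text
clock: 15.33
position: [0.3861, 0.0506, -0.0004]
ee_rot: [-0.0, -0.061, 0.998, 0.0]
contact_force: [-5.3, -0.7, 5.6]
width: 0.0513
gripper_force: 28.7
```

Emit:
{"op": "apply_moves", "data": {"deltas": [40,0,0,0,0,40,0,0,0,0,40,0,0,0,0,40,0,0,-6,0,40,0,0,-16,0,40,0,0,-30,0,40,0,0,-46,0,40,0,0,-58,0,40,0,0,-65,0,40,0,0,-65,0], "squeeze": 60}}

```text
clock: 16.17
position: [0.3888, 0.0506, 0.0662]
ee_rot: [0.003, -0.061, 0.998, -0.0]
contact_force: [-0.1, 0.1, -2.5]
width: 0.0508
gripper_force: 62.9
```

```bash
python3 v.py
python3 - <<'E'
from h import *
s=get_image("side");t=get_image("top");w=get_image("wrist")
def c(f,x,y,w,h):
    o=cv2.resize(f[y:y+h,x:x+w,::-1],(400,300),interpolation=2)
    for k in range(0,w,10): cv2.putText(o,str(x+k),(int(k*400/w),8),0,.3,(0,255,255))
    for k in range(0,h,10): cv2.putText(o,str(y+k),(0,int(k*300/h)+4),0,.3,(0,255,255))
    return o
cv2.imwrite("pics/c9.png",np.vstack([np.hstack([c(s["frame"],190,240,100,75),c(t["frame"],240,260,80,60)]),np.hstack([cv2.resize(w["frame"][:,:,::-1],(400,300)),c(s["frame"],180,210,140,105)])]))
E
```

```text
[0.3867633  0.05062701 0.06462087] [-0.56717296  0.29540678 -2.19628122] 62.883113622665405 16.2667
case [(array([230.5, 271.7]), 0.63)] [(array([282.2, 327.7]), 0.77)]
case_label [(array([246.2, 256.3]), 0.93)] [(array([283.2, 309.2]), 0.62)]
other_case [(array([267.9, 295.8]), 0.76)] [(array([284.9, 291.3]), 0.56)]
```

View pics/c9.png

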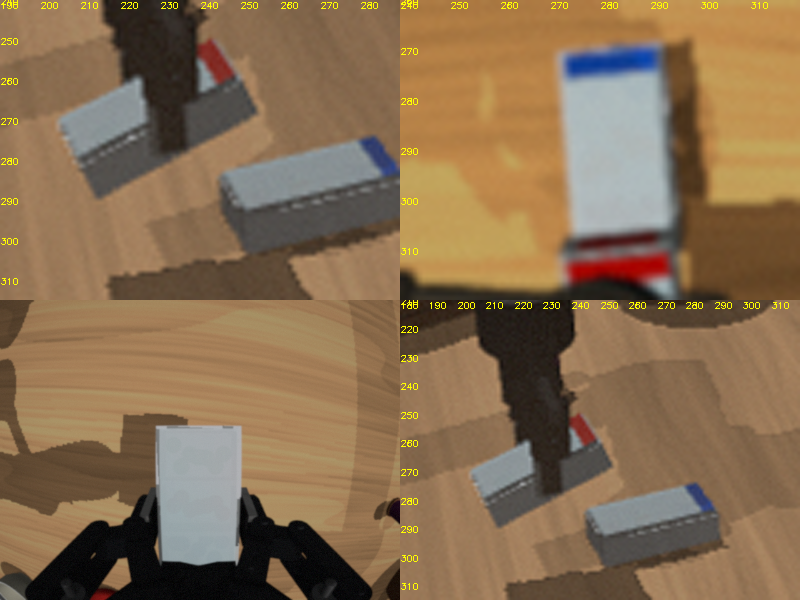

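The case is held tipped label-up, lid shut, and `other_case` is where it was. I'll fit the tilt, the in-hand offset, and the final move.

Run:
```python
from h import *
from d import to
from scipy.optimize import least_squares
np.set_printoptions(precision=4,suppress=True)
s=get_image("side");t=get_image("top");st=get_state();r=rot(st["ee_rot"]);ty=r.apply([0,1,0]);yaw=np.degrees(np.arctan2(ty[1],ty[0]))-90
print("tool yaw",yaw)
S=np.array([[-52,-26,0],[52,-26,0],[-52,-26,26],[52,-26,26],[-50,23,30],[50,23,30]])/1000
T=np.array([[50,23,30],[50,-23,30],[52,26,26],[52,-26,26]])/1000
oS=np.array([[214.5,289.5],[254.2,268.8],[210.5,280.5],[250,260],[205,270.5],[241.8,250.5]])
oT=np.array([[273,311.4],[294.4,310.6],[273.4,308],[295.6,307]])
def rr(p): return R.from_euler('ZY',[p[4],-p[3]])
def res(p):
    q=rr(p);return np.vstack([proj(s,q.apply(S)+p[:3])-oS,proj(t,q.apply(T)+p[:3])-oT]).ravel()
f=least_squares(res,[.385,.05,.07,.3,.12],loss='soft_l1');p=f.x
print("case",p[:3],"pitch,yaw deg",np.degrees(p[3:]),res(p).reshape(-1,2).round(1).tolist())
off=r.inv().apply(p[:3]-st["position"]);lab=r.inv().apply(p[:3]+rr(p).apply([.052,0,.014])-st["position"])
print("case in tool",off,"label in tool",lab)
hy=11; lens=np.array([.700,.268,.285]);hx=R.from_euler('ZY',[hy,-20],degrees=True).apply([1,0,0])
L=lens-.15*hx
R2=R.from_euler('z',hy-np.degrees(p[4]),degrees=True)*r
P=L-R2.apply(lab);print("label target",L,"TCP",P)
to(*P,hy+yaw-np.degrees(p[4]))
```

```text
tool yaw 7.031871074172059
case [0.3934 0.0493 0.0788] pitch,yaw deg [18.9002  5.8435] [[-0.2, 0.6], [0.6, -0.2], [-0.9, 1.3], [0.6, 0.2], [-0.1, -0.9], [1.4, -0.9], [0.8, -0.2], [-0.2, -1.0], [-0.9, 1.8], [-0.1, 1.0]]
case in tool [-0.0071 -0.0022 -0.0143] label in tool [-0.0517 -0.0031 -0.0444]
label target [0.5616 0.2411 0.2337] TCP [0.5104 0.2332 0.1893]
pos [0.3861 0.0506 0.0645] F [-0.182  -0.1057 -2.9854] w 0.05057162068165916 delta [-145.7  166.  -124.8] turn -5.16 q [-0.0489  0.1491  2.1008  0.0001  0.8919 -1.7425] t 16.8167
```

Tilt is 18.9°, against a target of 20°. Moving slowly to the showing pose.

Emit:
{"op": "apply_moves", "data": {"deltas": [40,-4,4,-6,0,40,-14,14,-20,-0.5,40,-28,32,-36,-1,40,-44,50,-52,-1.5,40,-60,68,-68,-2,40,-76,86,-82,-2.5,40,-92,104,-94,-3,40,-107,122,-105,-3.5,40,-121,138,-114,-4,40,-133,152,-120,-4.5,40,-141,161,-124,-4.5,40,-145,165,-124.5,-4.5]}}

```text
clock: 17.82
position: [0.5115, 0.2343, 0.1903]
ee_rot: [0.001, -0.101, 0.995, 0.001]
contact_force: [0.7, -0.2, -2.6]
width: 0.0508
gripper_force: 63.0
```

Emit:
{"op": "apply_moves", "data": {"deltas": [40,0,0,0,0,40,0,0,0,0,40,0,0,0,0,40,0,0,0,0]}}

```text
clock: 18.15
position: [0.5091, 0.2313, 0.1889]
ee_rot: [-0.001, -0.1, 0.995, -0.0]
contact_force: [0.3, -0.7, -0.9]
width: 0.0508
gripper_force: 63.0
```

```bash
python3 d.py 0.5104 0.2332 0.1893 11
python3 - <<'E'
from h import *
np.set_printoptions(precision=4,suppress=True)
s=get_image("side");t=get_image("top");L=np.array([.5616,.2411,.2337]);print("expected",proj(s,L),proj(t,L))
for n in("case","case_label","docam_head"):
  a=place_of(n,s);b=place_of(n,t);print(n,[(np.round(x["point"],1),round(x["score"],2)) for x in a[:2]],[(np.round(x["point"],1),round(x["score"],2)) for x in b[:2]])
  if a and b: print(tri(s,a[0]["point"],t,b[0]["point"]))
# red blobs near label
for im,e in((s,proj(s,L)[0]),(t,proj(t,L)[0])):
  f=im["frame"].astype(int);m=((f[:,:,0]>90)&(f[:,:,1]<60)&(f[:,:,2]<60)).astype(np.uint8)
  n,_,st,c=cv2.connectedComponentsWithStats(m)
  print([(c[i].round(1),st[i].tolist()) for i in range(1,n) if np.hypot(*(c[i]-e))<40 and st[i,4]>3])
E
```

```text
pos [0.5091 0.2313 0.1889] F [ 0.261  -0.655  -0.8983] w 0.05079736371612755 delta [-1.7  1.6 -0.4] turn 0.49 q [ 0.3022  0.267   1.5771 -0.0001  1.2987 -1.4692] t 18.15
expected [[280.0745 174.7284]] [[189.8019 244.2289]]
case [(array([263.2, 190.3]), 0.61), (array([266.1, 295.9]), 0.16)] [(array([197.1, 267.6]), 0.83)]
(array([0.5152, 0.2331, 0.1997]), np.float64(0.002906278785250404))
case_label [(array([278.8, 175.3]), 0.95)] [(array([188.5, 246.1]), 0.97)]
(array([0.5584, 0.2442, 0.2313]), np.float64(0.0008814309050337967))
docam_head [(array([262.6, 293.6]), 0.39)] [(array([169.1, 169.9]), 0.56)]
(array([ 0.6796,  0.4285, -0.1972]), np.float64(0.31847599338578075))
[(array([276.8, 172.1]), [275, 170, 5, 5, 18]), (array([292.3, 172.8]), [291, 171, 3, 4, 6])]
[(array([195.2, 249.6]), [189, 247, 12, 7, 45])]
```

The label is measured at (0.558, 0.244, 0.231), within about 5 mm of the target. Tilt is about 20°, yaw about 11–14°, and the case is still. Handing in.

```bash
python3 -c "
from rig import *
print(sign_off())"
```

```text
the job is handed in; nothing more can be done
None
```

I pressed the lid shut on the table and handed the job in at about 18 s, with the gripper still holding the case before the lens: label measured about 5 mm from its target, case tipped about 20° (measured 19–20°), and I saw no other object shift; `sign_off()` gave no verdict.

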